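Set out the cleaning station on the edge-bander's ledge

ROBOT

A 6-joint arm with a two-finger parallel gripper is mounted at the origin on the work surface. World frame = base frame: x ahead of the robot, y to its left, z up, the work surface at z = 0. Lengths are in mm, angles in rad, forces in N, time in s.
With the tool pointing down it reaches from about 300 to 825 mm from the base axis. Payload 5.4 kg.
Tool frame: the origin (TCP) lies at the very end of the fingers, on their centre line; the grasp point (between the pads) lies 19 mm behind it; z points along the fingers, y is the line along which they close (so a half turn about z gives the same grasp; the last joint's range is limited). The gripper opens to 92 mm and grips with 3 to 60 N. Pads are 20 mm wide; open, the fingers measure 128 mm over their backs; the gripper's body (75 mm by 189 mm) begins 69 mm behind the grasp point.
Start: joints at [0.977, 0.158, 1.597, -0, 1.386, -0.21], TCP at [215.315, 533.147, 214.601] pointing down, gripper open.
Joint ranges: [-2.91, 2.91], [-0.94, 2.29], [0.18, 2.7], [-1.29, 4.43], [0.17, 2.64], [-3, 3]. Speed limits (rad/s): [2.57, 2.57, 3.14, 3.14, 3.14, 3.14].

INTERFACE

Orientations are given as a rotation vector (axis times angle).
In Python, from workcell import ctrl, snapshot, models gives the robot as it stands.
- The arm moves only by the shell command python3 -m crank 'ROWS' [FORCE]. ROWS is a JSON list of rows, 1 to 12 of them, each of 5 numbers: the opening from 0.0 (shut) to 1.0 (fully open), then dx, dy, dz in units of 100 mm, then a turn about the tool's z in units of 0.1 rad; each row is the pose to reach, as a shift and turn from the pose commanded when the command began, along the tool's axes at that moment; what a row does not reach only later rows make up. A row lasts 1/12 s, in which the tool goes at most 41.7 mm and 0.125 rad, less where a joint would pass 70% of its speed; a pose out of reach is approached as far as the arm can. The fingers move at their own pace and stop on an object; FORCE is the grip in N (left out, the last holds). Time passes only in rows, so rows that do not move let the fingers close. It prints the time, the measured TCP pose, the force, the opening and the grip force at its end. Input that does not fit is refused with a message, and nothing moves.
- ctrl.read_state(): the state, without advancing time (a new reading comes with each control period).
- snapshot(name): name is "scene" or "top" or "wrist"; returns a dict with "img" (384x512x3 uint8, red, green, blue), "depth" (384x512 float32, mm along the optical axis (not along the pixel's ray), 0 where there is no reading), "intrinsics" (3x3 intrinsics, pixels), "k1" (the pictures are not rectified: a ray, as slopes to the right and down, at radius r is drawn at 1 + k1 r^2 times it, then the intrinsics apply), "R" (3x3) and "t" (3): a world point X has camera coordinates R X + t; the wrist camera has in their place "hand_eye" (4x4, takes a point from camera to tool coordinates, whose origin is the TCP and whose axes are the flange's). Camera axes: x right, y down, z forward; pixel columns grow to the right and rows downward; lengths in mm; the calibration is good to about 2 mm. A picture is of the moment at which its call begins: read the wrist's pose just before it.
- ctrl.hand_in(): hands the job in; it is judged then, once.
Trained networks look in the newest picture that a camera, given by its name, has taken for a name from the list of things; names that differ only in an ending like _2 or _b are one class to them, and where a whole thing is asked for, a point or a joint stands for the part that bears it (a point fixed in the world has none). Each returns a list of dicts, best first, with "conf" (0 to 1); they miss things now and then, are a little off and sometimes report something else, mostly with a low value. They report only what shows in the picture. A call takes as long as a camera call. They do not tell look-alikes from the thing itself.
- models.trace(target, camera): "mask" (384x512 bool, what is visible of it) and "bbox" ([left, top, right, bottom] in pixels, round what is visible of it).
The state is a dict: "t": time; "joint_positions": joint angles; "joint_velocities": joint speeds; "joint_efforts": joint torques, N m; "tcp_pos": TCP position; "orientation": TCP orientation; "ft_force": force on the tool from outside, world axes, zero at the start; "torque": the same for the moment, N m; "gripper_width": opening from 0.0 (shut) to 1.0 (fully open); "finger_force": force on a finger pad.
Only numpy, scipy, OpenCV 4.12 (cv2) and the standard library are available. Lean on these libraries where they do the work, as an engineer would, in place of code of your own. Each camera call takes 0.05 s, during which the arm holds its last target. There are 200 camera calls.

TASK

Set out the cleaning station on the aluminium sheet: stand the white squeeze bottle gently in the middle of the square rubber pad and the spray can gently in the middle of the round pad, and lay the roll of masking tape flat on the sheet, centred midway between the two pads. Take the top cup off the nested stack, twisting it about an eighth of a turn as you start to lift so that it comes free of the cup below, and stand it upright on the sheet inside the core of the tape roll, so that it cannot be knocked over. Leave the knife and the scraper where they lie.

Things in the scene. Friction and masses are not known exactly. Their poses are not given: they have to be found in the camera images.
- mat: Flat bare aluminium sheet fixed to the ledge, 112 (x) x 360 (y) x 2 mm thick; origin at the centre of its underside, on the work surface. Its y axis runs through both pads: their centres are at y = +120 and -120 mm in this frame (which pad is at which end varies). The sheet's centre is the midpoint between the pads.
- pad_square: Square black rubber pad, 84 x 84 x 3 mm, fixed on the sheet near one end; its top is 5 mm above the work surface. Origin at the centre of its underside.
- pad_round: Round black rubber pad, 84 mm diameter, 3 mm thick, fixed on the sheet near the other end; its top is 5 mm above the work surface. Origin at the centre of its underside.
- bottle: White squeeze bottle (rigid), standing: round body 62 mm diameter and straight up to 105 mm, then a sloping shoulder to 130 mm and a grey nozzle up to 152 mm; about 0.3 kg. Origin at the centre of its underside, z up.
- can: Spray can, standing: green and paper-white straight body 53 mm diameter up to 125 mm, then an aluminium shoulder and a narrow black cap (34 mm) up to 160 mm; about 0.28 kg. Origin at the centre of its underside, z up.
- roll: Roll of cream masking tape lying flat: ring of 100 mm outer and 76 mm core diameter (wall 12 mm thick), 36 mm high; about 0.12 kg. Origin at the centre of its underside, z along the ring's axis.
- cup: Top cup of the nested stack: white rigid plastic, open at the top, 90 mm high, outer diameter 46 mm at the foot widening evenly to 66 mm at the rim, wall 1.5 mm; 30 g. Origin at the centre of its foot, z up. At the start its foot is 72 mm above the work surface and its upper 30 mm stand out above the cup below; its x axis is parallel to cup_stack's x axis.
- cup_stack: The lower two nested white cups on a dark steel foot (84 mm diameter, 12 mm high), fixed together and to the ledge; the rim of the upper of these two is 132 mm above the work surface, its mouth 63 mm wide. Origin at the centre of the underside, z up.
- knife: Bystander: red and black utility knife lying on the ledge, 150 x 30 x 20 mm, loose. Origin near its middle, on the underside; length along x.
- scraper: Bystander: scraper with a black handle and a 65 mm wide steel blade lying on the ledge, 170 mm long, 18 mm high, loose. Origin near its middle, on the underside; length along x.
There are look-alikes about, which are no part of the job. Leave any green or pink look-alike of the roll alone.

How it is judged (in metres and radians):
On the way:
1. the top cup is twisted in the stack (at least 15 degrees) as it is lifted, before it has risen 45 mm (angle between the x axis of cup and the x axis of cup_stack, either way round above 0.26 rad and horizontal distance between cup and cup_stack below 0.015 m and z of cup in the frame of cup_stack between 0.076 and 0.117 m), for 0.03 s.
At the end, for the whole second after the job is handed in: Bottle upright on the square pad, can upright on the round pad, each within 15 mm of its centre; roll flat on the sheet within 15 mm (along and across) of the midpoint between the pads; cup upright on the sheet inside the roll's core (axes within 16 mm); all at rest (horizontal distance between bottle and pad_square below 0.015 m and height (world z) of each of bottle, can, cup below 0.01 m and angle between each of bottle, can, roll's own z axis and vertical below 0.1 rad and horizontal distance between can and pad_round below 0.015 m and x of roll in the frame of mat between -0.015 and 0.015 m and y of roll in the frame of mat between -0.015 and 0.015 m and height (world z) of roll below 0.008 m and horizontal distance between cup and roll below 0.016 m and angle between cup's own z axis and vertical below 0.15 rad and linear speed of each of bottle, can, roll, cup below 0.02 m/s); the robot touches nothing.
It fails at once if the knife is moved by more than 30 mm (distance of knife from where it was at the start of the episode above 0.03 m).
It fails at once if the scraper is moved by more than 30 mm (distance of scraper from where it was at the start of the episode above 0.03 m).
It fails at once if the bottle is dropped or rammed onto its pad (over 80 N) (contact force between bottle and pad_square above 80 N).
It fails at once if the can is dropped or rammed onto its pad (over 80 N) (contact force between can and pad_round above 80 N).
It also fails if it takes over 109 s, if anything falls off the work surface, if the arm or the gripper's body presses on something with over 40 N, if the wrist force passes 120 N, or if a joint passes its speed limit or range.

## Working session

There is one attempt and no reset: what is moved stays moved. The work goes in short steps, Python scripts to look and compute and a shell command to move; the robot and the scene stay as the last step left them, time stands still between calls to the robot, and variables do not carry over. Pictures are saved under pics/ and viewed, at most 14 in all, crops included, and the job is handed in when it is done.

```bash
mkdir -p pics; ls
cat > h.py <<'E'
import numpy as np, cv2
from workcell import ctrl, snapshot, models
from scipy.spatial.transform import Rotation as Ro
def snap(name,save=None):
    st=ctrl.read_state(); s=snapshot(name)
    if 'hand_eye' in s:
        T=np.eye(4);T[:3,:3]=Ro.from_rotvec(st['orientation']).as_matrix();T[:3,3]=st['tcp_pos']
        s['C']=T@np.array(s['hand_eye'])
    else:
        C=np.eye(4);R=np.array(s['R']);C[:3,:3]=R.T;C[:3,3]=-R.T@np.array(s['t']);s['C']=C
    if save: cv2.imwrite('pics/'+save+'.png',s['img'][:,:,::-1])
    return s
def rays(s,uv):
    K=np.array(s['intrinsics'],float)
    uv=np.asarray(uv,float).reshape(-1,1,2)
    d=cv2.undistortPoints(uv,K,np.array([s['k1'],0,0,0,0.]))[:,0]
    return np.c_[d,np.ones(len(d))]
def cloud(s,mask):
    v,u=np.nonzero(mask&(s['depth']>0)); r=rays(s,np.c_[u,v])*s['depth'][v,u][:,None]
    return r@s['C'][:3,:3].T+s['C'][:3,3]
def atz(s,uv,z):
    d=rays(s,uv)@s['C'][:3,:3].T;o=s['C'][:3,3]
    return o+d*((z-o[2])/d[:,2])[:,None]
def circ(P):
    A=np.c_[2*P[:,:2],np.ones(len(P))];x=np.linalg.lstsq(A,(P[:,:2]**2).sum(1),rcond=None)[0]
    return x[:2],np.sqrt(x[2]+x[0]**2+x[1]**2)
E
python3 - <<'E'
from h import *
st=ctrl.read_state();print(st['tcp_pos'],st['orientation'],st['ft_force'])
for c in ['top','scene']:
    s=snap(c,c+'0')
    for n in ['mat','pad_square','pad_round','bottle','can','roll','cup','cup_stack','knife','scraper']:
        for d in models.trace(n,c)[:4]:
            if d['conf']<.25: continue
            P=cloud(s,d['mask'])
            if len(P)<10: continue
            print(c,n,round(d['conf'],2),np.round(d['bbox']),np.median(P,0).round(),np.percentile(P,2,0).round(),np.percentile(P,98,0).round())
E
```

```text
pics
[214.97041141 532.64280745 213.63626265] [-5.99038948e-01 -3.08322267e+00  2.65067016e-03] [-0.1228913  -0.27438127  0.47272061]
top mat 0.89 [219. 103. 340. 152.] [636. -72.   1.] [ 576. -241.   -3.] [698. 107.   6.]
top pad_square 0.67 [226. 119. 256. 144.] [628.  52.   4.] [587.  13.   0.] [668.  91.   9.]
top pad_square 0.62 [376. 112. 392. 169.] [ 625. -371.    9.] [ 521. -407.    2.] [ 683. -349.   20.]
top pad_round 0.89 [305. 110. 334. 136.] [ 646. -184.    4.] [ 607. -224.    0.] [ 684. -147.    8.]
top bottle 0.93 [288. 179. 311. 200.] [ 441. -108.  117.] [ 416. -139.   34.] [469. -84. 150.]
top can 0.79 [207. 185. 230. 208.] [430. 100. 134.] [409.  79.  40.] [456. 129. 162.]
top roll 0.84 [330. 193. 374. 225.] [ 396. -269.   34.] [ 350. -314.    2.] [ 444. -218.   39.]
top roll 0.76 [353. 235. 389. 268.] [ 261. -316.   33.] [ 217. -363.   -1.] [ 309. -269.   39.]
top roll 0.75 [288. 219. 326. 255.] [ 315. -142.   34.] [ 267. -184.   -3.] [361. -90.  39.]
top roll 0.63 [382. 206. 421. 236.] [ 350. -421.   33.] [ 303. -469.    4.] [ 396. -373.   39.]
top cup 0.67 [135. 
[... 875 characters left out ...]
 350. -312.    0.] [ 445. -217.   40.]
scene roll 0.68 [120. 165. 167. 201.] [ 627. -367.   10.] [ 524. -403.    2.] [ 682. -349.   22.]
scene roll 0.67 [239. 147. 272. 170.] [ 312. -130.   29.] [ 268. -178.   -1.] [363. -86.  41.]
scene roll 0.66 [170. 121. 197. 145.] [ 352. -418.   26.] [ 307. -463.    0.] [ 396. -373.   39.]
scene cup 0.61 [346. 199. 372. 222.] [383. 282. 141.] [370. 254.  95.] [434. 314. 163.]
scene cup_stack 0.6 [331. 217. 364. 251.] [426. 290.  34.] [379. 245.   1.] [442. 322. 131.]
scene knife 0.7 [321. 290. 356. 332.] [642. 374.  19.] [569. 360.   8.] [715. 390.  24.]
scene scraper 0.94 [120. 163. 170. 201.] [ 629. -367.   10.] [ 522. -408.   -1.] [ 684. -346.   22.]
```

Run:
```python
import cv2
a=cv2.imread('pics/top0.png');cv2.imwrite('pics/top0c.png',cv2.resize(a[90:280,110:430],None,fx=2.5,fy=2.5,interpolation=2))
```

```text
(no output)
```

View pics/top0c.png

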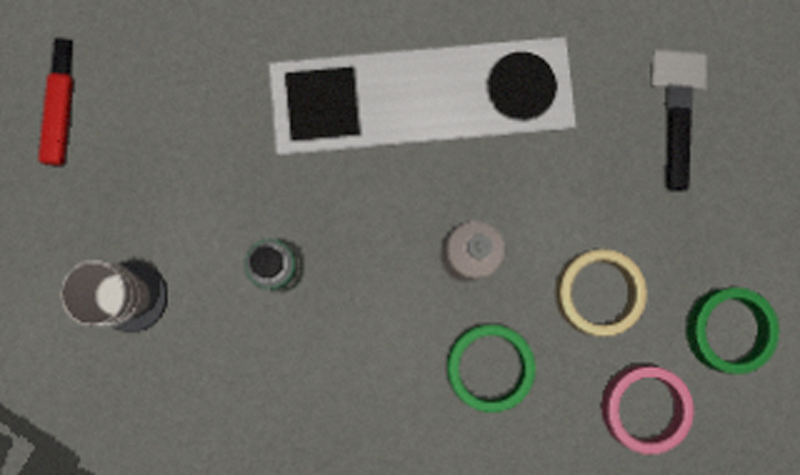

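Candidates for the roll, in full-image pixels: cream (352,209), green (306,237), pink (370,253) and green (402,222). Only the cream one fits the description, and the crop confirms it. The square pad is at (241,131), the round pad at (319,123), the bottle at (300,190), the can at (217,196) and the cup stack at (155,207).

```bash
cat >> h.py <<'E'
def goto(x,y,z,turn=0):
    st=ctrl.read_state();R=Ro.from_rotvec(st['orientation']).as_matrix();p=st['tcp_pos']
    print('tool yaxis',np.degrees(np.arctan2(R[1,1],R[0,1])).round(1),'d',(R.T@(np.array([x,y,z])-p)).round(1),'f',np.round(st['ft_force'],1),'t',st['t'],'q',np.round(st['joint_positions'],2))
def fitR(P,r,x0,lin=None):
    from scipy.optimize import least_squares
    rr=r if np.ndim(r)==0 else r
    f=lambda c:np.hypot(P[:,0]-c[0],P[:,1]-c[1])-rr
    s=least_squares(f,x0,loss='soft_l1',f_scale=2);return s.x.round(1),np.abs(f(s.x)).mean().round(1)
E
python3 - <<'E'
from h import *
for c in ['top','scene']:
    s=snap(c)
    def m(n,k=None):
        L=[d for d in models.trace(n,c) if d['conf']>.25]
        for d in L:
            P=cloud(s,d['mask'])
            if k is None or np.hypot(*(np.median(P,0)[:2]-k))<60: return P
    P=m('bottle',(445,-108));Q=P[(P[:,2]>10)&(P[:,2]<103)];print(c,'bottle',fitR(Q,31,(441,-108)),len(Q))
    Q=P[(P[:,2]>140)];print(' nozzle',Q.mean(0).round(1),len(Q))
    P=m('can',(435,105));Q=P[(P[:,2]>10)&(P[:,2]<120)];print(c,'can',fitR(Q,26.5,(430,105)),len(Q))
    Q=P[(P[:,2]>152)];print(' cap',Q.mean(0).round(1),len(Q))
    P=m('roll',(397,-266));Q=P[(P[:,2]>30)];print(c,'roll',circ(Q),fitR(Q,44,(397,-266)),len(Q))
    P=m('cup',(400,280));Q=P[(P[:,2]>132)];print(c,'cup',fitR(Q,23+(Q[:,2]-72)/9,(402,275)),circ(Q),len(Q))
    P=m('cup_stack',(405,270));Q=P[(P[:,2]>20)&(P[:,2]<130)];print(c,'stack',fitR(Q,23+((Q[:,2]-42)/9),(402,275)),len(Q))
    P=m('pad_round');print(c,'round',P.mean(0).round(1),(np.percentile(P,1,0)+np.percentile(P,99,0))[:2]/2)
    P=m('pad_square',(628,52));print(c,'square',cv2.minAreaRect(P[:,:2].astype(np.float32)),P.mean(0).round(1))
    P=m('mat');print(c,'mat',cv2.minAreaRect(P[:,:2].astype(np.float32)))
E
```

```text
top bottle (array([ 445.8, -115. ]), np.float64(0.2)) 67
 nozzle [ 445.7 -114.5  144.6] 78
top can (array([432.9, 104.9]), np.float64(0.2)) 59
 cap [432.7 105.  159.4] 140
top roll (array([ 397.41460808, -266.32898156]), np.float64(44.407517056116134)) (array([ 397.5, -266.2]), np.float64(3.0)) 402
top cup (array([403.8, 280.3]), np.float64(1.2)) (array([403.63880013, 281.14248886]), np.float64(30.196044820081863)) 210
top stack (array([403.9, 280.5]), np.float64(2.0)) 135
top round [ 645.9 -184.4    4.1] [ 646.14264772 -184.66121596]
top square ((627.2237548828125, 52.39289093017578), (86.2640151977539, 86.15109252929688), 3.7759766578674316) [627.   52.2   4.2]
top mat ((637.606201171875, -66.14651489257812), (117.01702880859375, 361.05474853515625), 5.0355401039123535)
scene bottle (array([ 443. , -113.3]), np.float64(2.3)) 358
 nozzle [ 446.1 -111.2  145.8] 53
scene can (array([431. , 106.8]), np.float64(0.9)) 354
 cap [434.7 108.9 159.7] 89
scene roll (array([ 397.48712011, -264.0220229 ]), np.float64(44.01332233036654)) (array([ 397.7, -263.6]), np.float64(3.2)) 228
scene cup (array([403.1, 284.2]), np.float64(1.2)) (array([403.01633671, 284.13690771]), np.float64(30.73034289953159)) 323
scene stack (array([404.9, 284.8]), np.float64(1.8)) 382
scene round [ 646.3 -183.5    5.5] [ 645.82499598 -183.53986832]
scene square ((628.1700439453125, 55.621612548828125), (88.07686614990234, 81.89398956298828), 4.14632511138916) [629.6  56.1   5.6]
scene mat ((637.1926879882812, -65.9410400390625), (120.23028564453125, 361.0915222167969), 4.554203987121582)
```

Units first: shifts go in units of 100 mm and turns go in units of 0.1 rad. So -325 mm is -3.25, -250 mm is -2.5, 0.6 rad is 6.

```bash
python3 -m crank '[[0.43,-2.5,-3.25,0,6],[0.43,-2.5,-3.25,0,6],[0.43,-2.5,-3.25,0,6],[0.43,-2.5,-3.25,0,6],[0.43,-2.5,-3.25,0,6],[0.43,-2.5,-3.25,0,6],[0.43,-2.5,-3.25,0,6],[0.43,-2.5,-3.25,0,6],[0.43,-2.5,-3.25,0,6],[0.43,-2.5,-3.25,0,6],[0.43,-2.5,-3.25,0,6],[0.43,-2.5,-3.25,0,6]]' 40; python3 -c "
from h import *
goto(442,-265.5,120)"
```

```text
t: 3.0
tcp_pos: [326.0, 136.9, 214.8]
orientation: [1.491, 2.765, 0.001]
ft_force: [0.1, 0.5, 0.4]
gripper_width: 0.428
finger_force: 0.0
tool yaxis 33.3 d [-399.9 -124.2   94.8] f [0.1 0.5 0.4] t 3.0 q [ 0.05 -0.48  2.16  0.    1.46 -0.53]
```

```bash
python3 -m crank '[[0.43,-4,-1.24,0,5.8],[0.43,-4,-1.24,0,5.8],[0.43,-4,-1.24,0,5.8],[0.43,-4,-1.24,0,5.8],[0.43,-4,-1.24,0,5.8],[0.43,-4,-1.24,0,5.8],[0.43,-4,-1.24,0,5.8],[0.43,-4,-1.24,0,5.8],[0.43,-4,-1.24,0,5.8],[0.43,-4,-1.24,0,5.8],[0.43,-4,-1.24,0,5.8],[0.43,-4,-1.24,0.6,5.8]]' ; python3 -c "
from h import *
goto(442,-265.5,12)
s=snap('wrist','w1')
for d in models.trace('roll','wrist')[:4]:
    P=cloud(s,d['mask']);print(d['conf'],d['bbox'],np.median(P,0),circ(P[P[:,2]>30]))
"
```

```text
t: 4.0
tcp_pos: [449.4, -267.7, 179.7]
orientation: [2.203, 2.219, 0.001]
ft_force: [1.2, -1.1, 0.8]
gripper_width: 0.431
finger_force: 0.0
tool yaxis 0.4 d [  4.   -9.2 167.5] f [ 1.2 -1.1  0.8] t 4.0 q [-0.77  0.04  1.79  0.    1.29 -0.78]
0.96 [10.0, 165.1, 132.1, 268.0] [ 256.84718692 -315.45148763   33.61259935] (array([ 262.17415921, -316.50081089]), np.float64(43.99997427029691))
0.83 [124.8, 253.2, 178.7, 289.9] [ 337.74545684 -377.4803229    31.88856743] (array([ 336.46879517, -389.22833118]), np.float64(16.168063651342425))
0.76 [149.1, 118.3, 254.3, 226.0] [ 392.76944688 -269.69775529   35.89785639] (array([ 397.01536392, -266.16806207]), np.float64(43.58392183734598))
0.57 [30.6, 0.6, 165.3, 81.4] [ 301.03094068 -153.08745551   35.20615552] (array([ 313.99610003, -137.36243415]), np.float64(43.46392431687782))
```

View pics/w1.png

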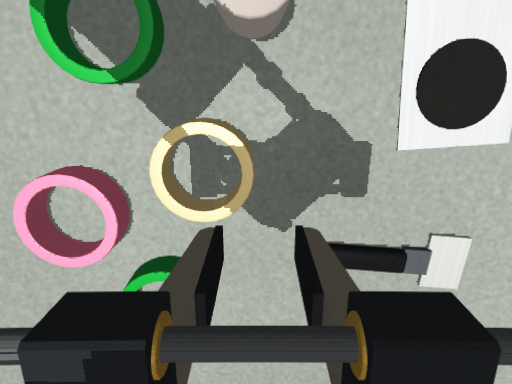

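The wrist view shows the cream roll at (201,170), with pink at (72,217) and greens at (97,35) and (155,270). The cream roll measures (397,-266), which agrees with the top camera.

```bash
python3 -m crank '[[0.43,0,0,0,0],[0.43,0,0,0.4,0],[0.43,0,0,0.4,0]]' ; python3 -c "
from h import *
goto(441,-266,12)"
```

```text
t: 4.35
tcp_pos: [442.4, -260.4, 129.8]
orientation: [-2.207, -2.227, -0.0]
ft_force: [-1.0, 1.2, -1.1]
gripper_width: 0.429
finger_force: 0.0
tool yaxis 0.5 d [ -6.1  -0.9 117.7] f [-1.   1.2 -1.1] t 4.35 q [-0.77  0.09  1.85  0.    1.21 -0.78]
```

```bash
python3 -m crank '[[0.43,-0.03,0,0.4,0],[0.43,-0.03,0,0.8,0],[0.43,-0.03,0,0.8,0],[0.43,-0.03,0,0.8,0]]' ; python3 -c "
from h import *
goto(441,-266,14)"
```

```text
t: 4.68
tcp_pos: [443.4, -265.2, 53.4]
orientation: [-2.21, -2.228, -0.0]
ft_force: [-0.1, 0.2, 0.4]
gripper_width: 0.431
finger_force: 0.0
tool yaxis 0.5 d [-0.9 -2.3 39.4] f [-0.1  0.2  0.4] t 4.6833 q [-0.77  0.2   1.89  0.    1.05 -0.78]
```

Converted, 45 mm is 0.45, 30 mm is 0.3.

```bash
python3 -m crank '[[0.43,0,-0.02,0.3,0],[0.43,0,-0.02,0.45,0],[0.43,0,-0.02,0.45,0],[0.43,0,-0.02,0.45,0],[0,0,-0.02,0.45,0],[0,0,-0.02,0.45,0],[0,0,-0.02,0.45,0],[0,0,-0.02,0.45,0],[0,0,-0.02,0.45,0],[0,0,-0.02,0.45,0]]' 40; python3 -m crank '[[0,0,0,-0.4,0],[0,0,0,-0.8,0],[0,0,0,-1,0],[0,0,0,-1,0]]';python3 -c "
from h import *
goto(637,-65.5,100)
s=snap('wrist')
for d in models.trace('roll','wrist')[:4]:
    P=cloud(s,d['mask']);print(d['conf'],d['bbox'],np.median(P,0),circ(P[P[:,2]>60]) if (P[:,2]>60).sum()>10 else 0)
"
```

```text
t: 5.52
tcp_pos: [442.0, -266.9, 8.8]
orientation: [2.213, 2.229, -0.0]
ft_force: [-1.0, 1.2, 6.4]
gripper_width: 0.118
finger_force: 39.9
t: 5.85
tcp_pos: [444.7, -269.2, 113.3]
orientation: [2.206, 2.222, 0.0]
ft_force: [0.2, 0.2, -0.7]
gripper_width: 0.117
finger_force: 39.9
tool yaxis 0.4 d [202.4 193.7  13.3] f [ 0.2  0.2 -0.7] t 5.85 q [-0.78  0.11  1.86  0.    1.16 -0.78]
0.81 [1.3, 182.6, 84.8, 309.9] [ 258.05132611 -331.0791826    27.16807373] (array([ 405.01585182, -269.40158499]), np.float64(53.11749503377039))
0.77 [0.0, 0.0, 149.5, 82.4] [ 320.7772211  -162.96968613   34.85578356] 0
0.64 [62.0, 153.5, 269.5, 328.9] [ 389.13439061 -247.601587    139.85158682] (array([ 402.90803413, -265.90912866]), np.float64(42.92962993696859))
```

Converted, 237 mm is 2.37, 115 mm is 1.15.

```bash
python3 -m crank '[[0,0,0.35,-0.2,0],[0,0,0.75,-0.4,0],[0,0.2,1.15,-0.4,0],[0,0.5,1.5,-0.4,0],[0,0.8,1.9,-0.4,0],[0,1.1,2.15,-0.4,0],[0,1.45,2.3,-0.4,0],[0,1.75,2.35,-0.4,0],[0,1.95,2.37,-0.4,0],[0,2.03,2.37,-0.4,0],[0,2.03,2.37,-0.4,0],[0,2.03,2.37,-0.4,0]]'; python3 -m crank '[[0,0,0,0,0],[0,0,0,0,0],[0,0,0,0.4,0],[0,0,0,0.6,0],[0,0,0,0.6,0],[0,0,0,0.6,0]]';python3 -c "
from h import *
goto(681.5,-65.5,11)
s=snap('wrist')
for d in models.trace('roll','wrist')[:3]:
    P=cloud(s,d['mask']);print(d['conf'],d['bbox'],np.median(P,0),circ(P[P[:,2]>60]) if (P[:,2]>60).sum()>10 else 0)
for n in ['mat','pad_round','pad_square']:
  for d in models.trace(n,'wrist')[:2]:
    P=cloud(s,d['mask']);print(n,d['conf'],d['bbox'],P.mean(0))
s=snap('top')
for d in models.trace('roll','top')[:5]:
    P=cloud(s,d['mask']);print(d['conf'],d['bbox'],np.median(P,0),circ(P[P[:,2]>100]) if (P[:,2]>100).sum()>10 else 0)
"
```

```text
t: 6.95
tcp_pos: [676.2, -62.5, 146.0]
orientation: [-2.212, -2.228, 0.003]
ft_force: [0.2, -0.6, -1.3]
gripper_width: 0.118
finger_force: 39.9
t: 7.45
tcp_pos: [676.1, -62.8, 86.8]
orientation: [-2.213, -2.226, 0.003]
ft_force: [0.7, -0.8, -0.3]
gripper_width: 0.118
finger_force: 39.9
tool yaxis 0.3 d [-2.8  5.6 75.7] f [ 0.7 -0.8 -0.3] t 7.45 q [-0.27  0.54  1.38 -0.    1.23 -0.28]
0.78 [62.7, 154.9, 269.8, 329.7] [620.65457323 -41.39585545 113.95790546] (array([634.6175353 , -59.66812992]), np.float64(42.99762553231789))
mat 0.81 [105.2, 0.9, 287.5, 381.2] [633.81055306 -39.39806167   2.45428216]
pad_round 0.85 [235.0, 307.3, 274.1, 366.8] [ 677.60357641 -177.19636936    8.05557053]
pad_square 0.64 [125.8, 0.0, 257.2, 101.3] [629.67699349  43.9676109    5.32925616]
0.96 [351.5, 235.4, 390.2, 267.9] [ 263.90934177 -318.99080484   33.70510175] 0
0.59 [379.6, 204.8, 420.0, 235.1] [ 347.18821536 -425.12494446   33.56744573] 0
0.55 [288.4, 219.0, 325.8, 254.4] [ 313.78076749 -131.1879287    34.76546971] 0
```

Converted, 4 mm is 0.04, 76 mm is 0.76.

```bash
python3 -m crank '[[0,-0.05,0.04,0.2,0],[0,-0.05,0.04,0.4,0],[0,-0.05,0.04,0.55,0],[0,-0.05,0.04,0.65,0],[0,-0.05,0.04,0.7,0],[0,-0.05,0.04,0.73,0],[0,-0.05,0.04,0.75,0],[0,-0.05,0.04,0.76,0],[0,-0.05,0.04,0.76,0]]';python3 -c "
from h import *
goto(680,-67.5,11)"
```

```text
t: 8.55
tcp_pos: [682.0, -67.0, 12.7]
orientation: [2.213, 2.228, 0.001]
ft_force: [-0.2, -0.8, -1.2]
gripper_width: 0.119
finger_force: 39.9
tool yaxis 0.4 d [-0.5 -2.   1.7] f [-0.2 -0.8 -1.2] t 8.55 q [-0.27  0.64  1.39 -0.    1.11 -0.28]
```

Down to contact, open to about 40 mm, rise clear, then measure.

Converted, -200 mm is -2, -180 mm is -1.8.

```bash
python3 -m crank '[[0,0,-0.02,0.01,0],[0,0,-0.02,0.02,0],[0,0,-0.02,0.02,0],[0.43,0,-0.02,0.02,0],[0.43,0,-0.02,0.02,0],[0.43,0,-0.02,0.02,0],[0.43,0,-0.02,-0.2,0],[0.43,0,-0.02,-0.6,0],[0.43,0,-0.02,-1,0],[0.43,0,-0.02,-1.4,0],[0.43,0,-0.02,-1.8,0],[0.43,0,-0.02,-2,0]]';python3 -c "
from h import *
for c in ['wrist','top','scene']:
  s=snap(c)
  for n in ['roll','mat','pad_round','pad_square']:
   for d in models.trace(n,c)[:4]:
    P=cloud(s,d['mask'])
    if np.median(P[:,0])<550 or d['conf']<.3: continue
    print(c,n,d['conf'],d['bbox'],P.mean(0).round(1),circ(P[P[:,2]>32]) if n=='roll' else cv2.minAreaRect(P[:,:2].astype(np.float32)))
goto(404,281,220)
"
```

```text
t: 9.55
tcp_pos: [681.5, -67.4, 218.7]
orientation: [2.208, 2.224, 0.007]
ft_force: [0.2, 0.2, 2.7]
gripper_width: 0.431
finger_force: 0.0
wrist roll 0.62 [169.0, 116.2, 261.8, 213.5] [634.7 -68.2  33.1] (array([636.59812895, -66.84589353]), np.float64(43.735629143903026))
wrist mat 0.68 [147.2, 0.1, 275.6, 292.8] [642.1 -58.1   2.6] ((637.8715209960938, -73.54243469238281), (113.8636703491211, 348.19744873046875), 4.032629013061523)
wrist pad_round 0.72 [210.8, 218.8, 262.6, 283.7] [ 659.6 -184.3    5.8] ((653.9154052734375, -142.15478515625), (58.61368942260742, 167.75314331054688), 7.131368160247803)
wrist pad_square 0.75 [165.2, 0.0, 249.6, 90.9] [629.4  55.3   5.3] ((629.489501953125, 53.26039505004883), (84.12744140625, 84.66124725341797), 3.978533983230591)
top mat 0.62 [220.3, 103.9, 341.0, 153.1] [ 635.9 -108.6    1.9] ((595.3275146484375, -69.29229736328125), (200.39488220214844, 360.21624755859375), 4.047083377838135)
top pad_round 0.78 [308.9, 109.5, 333.6, 136.1] [ 642.4 -188.8   11.3] ((581.3365478515625, -156.16766357421875), (66.31631469726562, 221.58645629882812), 60
[... 232 characters left out ...]
2 -62.6  29.5] (array([637.15233231, -65.58278179]), np.float64(44.21684861199413))
scene mat 0.83 [158.1, 201.0, 268.5, 275.0] [643.1 -49.2   3.7] ((670.6665649414062, -63.5079345703125), (188.35520935058594, 362.1506042480469), 4.047162055969238)
scene pad_round 0.73 [169.2, 205.9, 192.5, 226.7] [ 649.7 -180.3    9.7] ((677.745849609375, -119.05284881591797), (227.20748901367188, 82.95925903320312), 64.53425598144531)
scene pad_square 0.66 [222.7, 235.3, 261.1, 270.4] [630.   55.9   5.4] ((628.4071655273438, 55.24278259277344), (88.41577911376953, 86.51032257080078), 5.909821033477783)
tool yaxis 0.4 d [ 349.8 -272.9   -8.2] f [ 0.1 -0.2 -0.7] t 10.3 q [-0.27  0.44  1.26  0.    1.44 -0.28]
```

```bash
python3 -m crank '[[1,0.2,-0.25,-0.1,0],[1,0.6,-0.5,-0.1,0],[1,0.95,-0.75,-0.1,0],[1,1.3,-1,-0.1,0],[1,1.65,-1.25,-0.1,0],[1,2,-1.5,-0.1,0],[1,2.3,-1.8,-0.1,0],[1,2.6,-2.05,-0.1,0],[1,2.9,-2.3,-0.1,0],[1,3.2,-2.5,-0.1,0],[1,3.4,-2.7,-0.1,0],[1,3.5,-2.76,-0.1,0]]'; python3 -m crank '[[1,0,0,0,0],[1,0,0,0,0],[1,0,0,0,0],[1,0,0,0,0]]' 15;python3 -c "
from h import *
s=snap('wrist','w2')
for n in ['cup','cup_stack']:
   for d in models.trace(n,'wrist')[:3]:
    P=cloud(s,d['mask']);Q=P[P[:,2]>156];print(n,d['conf'],d['bbox'],P.mean(0).round(1),len(Q),circ(Q) if len(Q)>20 else 0, fitR(Q,32.5,(403,282)) if len(Q)>20 else 0)
goto(403.5,282,138)
"
```

```text
t: 11.3
tcp_pos: [398.2, 283.5, 222.2]
orientation: [-2.209, -2.233, -0.001]
ft_force: [-0.1, -0.5, 0.4]
gripper_width: 1.0
finger_force: 0.0
t: 11.63
tcp_pos: [402.1, 280.0, 221.9]
orientation: [2.216, 2.227, -0.0]
ft_force: [0.4, -0.1, -0.3]
gripper_width: 0.999
finger_force: 0.0
cup 0.55 [213.2, 152.2, 306.9, 244.5] [403.3 271.7 120.6] 1049 (array([403.05725039, 282.83707486]), np.float64(31.533990833830003)) (array([403.1, 283.3]), np.float64(0.9))
cup_stack 0.84 [223.3, 124.4, 298.2, 171.7] [403.1 305.5  42.1] 0 0 0
tool yaxis 0.3 d [ 1.7  1.8 83.9] f [-0.6  0.2  0.4] t 11.7833 q [ 0.36 -0.07  1.82 -0.    1.39  0.36]
```

View pics/w2.png

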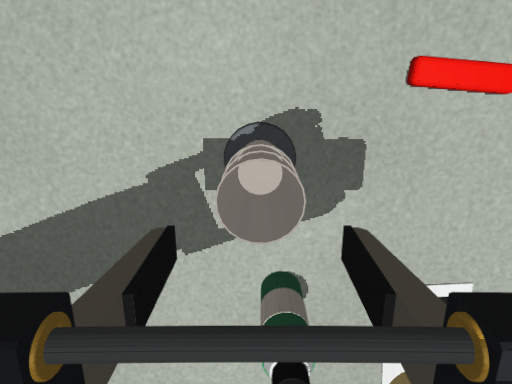

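The cup's rim is centred at (261,198) and measures (403,283), with the gripper straddling it. Next I descend and grip.

```bash
python3 -m crank '[[1,0.03,0.01,0.25,0],[1,0.03,0.01,0.5,0],[1,0.03,0.01,0.7,0],[1,0.03,0.01,0.8,0],[1,0.03,0.01,0.84,0],[1,0.03,0.01,0.84,0],[1,0.03,0.01,0.84,0],[0,0.03,0.01,0.84,0],[0,0.03,0.01,0.84,0],[0,0.03,0.01,0.84,0],[0,0.03,0.01,0.84,0],[0,0.03,0.01,0.84,0]]' 15;python3 -m crank '[[0,0,0,0,0],[0,0,0,0,0],[0,0,0,0,0]]'
```

```text
t: 12.78
tcp_pos: [402.3, 284.4, 138.4]
orientation: [2.213, 2.229, 0.002]
ft_force: [0.6, -0.1, 1.3]
gripper_width: 0.696
finger_force: 14.8
t: 13.03
tcp_pos: [402.3, 284.3, 138.4]
orientation: [2.213, 2.229, 0.001]
ft_force: [-0.5, 0.7, 2.3]
gripper_width: 0.693
finger_force: 14.8
```

Converted, -15 mm is -0.15, -4 mm is -0.04, 0.1 rad is 1.

```bash
python3 -m crank '[[0,0,0,-0.02,1],[0,0,0,-0.04,2],[0,0,0,-0.06,3],[0,0,0,-0.08,4],[0,0,0,-0.1,5],[0,0,0,-0.12,6],[0,0,0,-0.15,7],[0,0,0,-0.18,7.8],[0,0,0,-0.21,7.8],[0,0,0,-0.24,7.8],[0,0,0,-0.27,7.8],[0,0,0,-0.27,7.8]]' 25; python3 -c "
from h import *
s=snap('wrist','w3');goto(403,284,300)
for d in models.trace('cup','wrist')[:2]:
    P=cloud(s,d['mask']);print(d['conf'],d['bbox'],np.percentile(P,[2,50,98],axis=0).round())
"
```

```text
t: 14.03
tcp_pos: [402.2, 284.3, 165.5]
orientation: [-2.894, -1.222, -0.001]
ft_force: [-1.0, -0.4, 0.4]
gripper_width: 0.692
finger_force: 24.7
tool yaxis -44.2 d [   0.5    0.9 -134.8] f [ 0.5  0.1 -0.8] t 14.0833 q [ 0.37 -0.01  1.88  0.    1.28  1.14]
0.71 [194.0, 175.3, 326.9, 325.8] [[370. 253. 102.]
 [389. 271. 162.]
 [430. 313. 190.]]
```

View pics/w3.png

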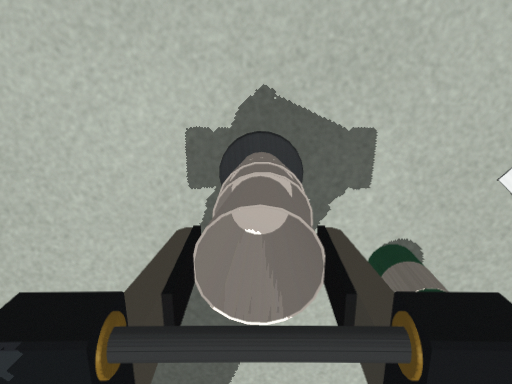

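```bash
python3 -m crank '[[0,0,0,-0.2,0],[0,0,0,-0.5,0],[0,0,0,-0.8,0],[0,0,0,-0.8,-1],[0,0,0,-0.8,-2],[0,0,0,-0.8,-3],[0,0,0,-0.8,-4],[0,0,0,-0.8,-5],[0,0,0,-0.8,-6],[0,0,0,-0.8,-7],[0,0,0,-0.8,-7.7],[0,0,0,-0.8,-7.7]]'; python3 -c "
from h import *
goto(637,-66,245)"
```

```text
t: 15.13
tcp_pos: [401.7, 284.1, 244.6]
orientation: [-2.222, -2.22, 0.001]
ft_force: [-0.5, 0.2, -0.3]
gripper_width: 0.694
finger_force: 24.7
tool yaxis -0.0 d [-349.9  235.6   -0.5] f [-0.5  0.2 -0.3] t 15.1333 q [ 0.37 -0.08  1.78  0.    1.44  0.37]
```

```bash
python3 -m crank '[[0,-0.2,0.15,0,0],[0,-0.5,0.35,0,0],[0,-0.85,0.57,0,0],[0,-1.2,0.8,0,0],[0,-1.55,1.05,0,0],[0,-1.9,1.28,0,0],[0,-2.25,1.52,0,0],[0,-2.6,1.75,0,0],[0,-2.95,1.98,0,0],[0,-3.25,2.18,0,0],[0,-3.43,2.3,0,0],[0,-3.5,2.35,0,0]]'; python3 -m crank '[[0,0,0,0,0],[0,0,0,0,0],[0,0,0,0.2,0],[0,0,0,0.5,0],[0,0,0,0.7,0],[0,0,0,0.7,0],[0,0,0,0.7,0]]'; python3 -c "
from h import *
goto(637,-66,66)
s=snap('wrist','w4')
for n in ['cup','roll']:
  for d in models.trace(n,'wrist')[:2]:
    P=cloud(s,d['mask']);print(n,d['conf'],d['bbox'],np.percentile(P,[2,50,98],axis=0).round())
    Q=P[P[:,2]<60]; Q=Q[Q[:,2]>32] if n=='roll' else P[P[:,2]>190]
    if len(Q)>20: print(circ(Q),fitR(Q,44 if n=='roll' else 32.5,(637,-66)))
goto(637,-66,66)
"
```

```text
t: 16.13
tcp_pos: [636.8, -69.8, 244.0]
orientation: [-2.23, -2.212, 0.001]
ft_force: [0.1, 0.8, -1.4]
gripper_width: 0.69
finger_force: 24.7
t: 16.72
tcp_pos: [634.6, -64.6, 174.3]
orientation: [-2.221, -2.218, 0.002]
ft_force: [-0.2, 1.3, 0.5]
gripper_width: 0.688
finger_force: 24.7
tool yaxis -0.1 d [ -1.6   2.7 108.3] f [-0.2  1.3  0.5] t 16.7167 q [-0.29  0.35  1.45  0.    1.35 -0.29]
cup 0.93 [195.1, 176.1, 326.8, 323.8] [[605. -97. 111.]
 [635. -83. 171.]
 [664. -35. 199.]]
(array([634.49694086, -65.92359356]), np.float64(31.48692428555358)) (array([634.5, -65.4]), np.float64(1.0))
roll 0.76 [207.1, 124.1, 311.4, 210.7] [[590. -89.   9.]
 [638. -45.  38.]
 [682. -18.  40.]]
(array([636.11357668, -66.09530095]), np.float64(43.47733819266423)) (array([636.1, -66.9]), np.float64(3.0))
roll 0.17 [0.0, 0.0, 51.8, 12.3] [[427.  80.   2.]
 [441.  82.  19.]
 [451.  89.  45.]]
(array([434.79376818,  95.56235096]), np.float64(15.858452219882787)) (array([446.3,  37.6]), np.float64(0.6))
tool yaxis -0.1 d [  0.2  -0.4 111.6] f [-0.1  0.   0. ] t 16.8667 q [-0.29  0.35  1.44  0.    1.35 -0.29]
```

View pics/w4.png

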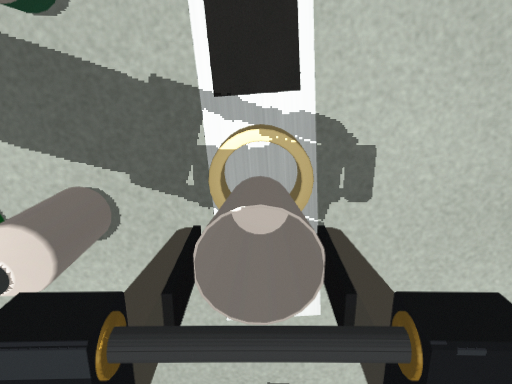

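```bash
python3 -m crank '[[0,0,0,0.25,0],[0,0,0,0.5,0],[0,0,0,0.7,0],[0,0,0,0.85,0],[0,0,0,0.94,0],[0,0,0,0.98,0],[0,0,0,1,0],[0,0,0,1,0],[0,0,0,1,0]]'; python3 -c "
from h import *
goto(637,-66,68.4)"
```

```text
t: 17.62
tcp_pos: [636.9, -66.8, 76.5]
orientation: [2.223, 2.217, 0.002]
ft_force: [0.2, -0.3, -0.2]
gripper_width: 0.692
finger_force: 24.7
tool yaxis -0.2 d [0.8 0.1 8.1] f [ 0.2 -0.3 -0.2] t 17.6167 q [-0.29  0.45  1.52  0.    1.17 -0.29]
```

```bash
python3 -m crank '[[0,0,0,0.02,0],[0,0,0,0.04,0],[0,0,0,0.06,0],[0,0,0,0.07,0],[0,0,0,0.08,0],[0,0,0,0.085,0],[0,0,0,0.085,0]]'
```

```text
t: 18.2
tcp_pos: [636.3, -66.8, 68.3]
orientation: [2.224, 2.218, -0.0]
ft_force: [-3.4, 0.2, 9.3]
gripper_width: 0.691
finger_force: 24.8
```

Converted, -170 mm is -1.7, -155 mm is -1.55.

```bash
python3 -m crank '[[0.8,0,0,-0.005,0],[0.9,0,0,-0.005,0],[1,0,0,-0.005,0],[1,0,0,-0.005,0],[1,0,0,-0.1,0],[1,0,0,-0.4,0],[1,0,0,-0.8,0],[1,0,0,-1.2,0],[1,0,0,-1.55,0],[1,0,0,-1.7,0],[1,0,0,-1.7,0],[1,0,0,-1.7,0]]' 30; python3 -c "
from h import *
s=snap('wrist','w5')
for n in ['cup','roll']:
  for d in models.trace(n,'wrist')[:1]:
    P=cloud(s,d['mask']);print(n,d['conf'],d['bbox'],np.percentile(P,[2,50,98],axis=0).round())
    Q=P[P[:,2]<60]; Q=Q[Q[:,2]>32] if n=='roll' else P[P[:,2]>85]
    if len(Q)>20: print(circ(Q))
goto(445,-114,238)
"
```

```text
t: 19.2
tcp_pos: [636.3, -66.6, 237.5]
orientation: [2.223, 2.217, 0.002]
ft_force: [-0.2, -0.4, 0.1]
gripper_width: 1.001
finger_force: 0.0
cup 0.96 [225.8, 138.4, 294.3, 210.5] [[607. -99.   4.]
 [637. -81.  48.]
 [666. -39.  93.]]
(array([636.59708534, -68.16076805]), np.float64(31.499087111839852))
roll 0.94 [214.2, 116.4, 302.7, 195.3] [[589. -93.   8.]
 [635. -43.  38.]
 [683. -19.  40.]]
(array([636.16533187, -67.37671232]), np.float64(44.325307932319035))
tool yaxis -0.2 d [ -48.4 -189.5   -3.4] f [ 0.4  0.9 -0.9] t 19.35 q [-0.29  0.31  1.38 -0.    1.46 -0.29]
```

View pics/w5.png

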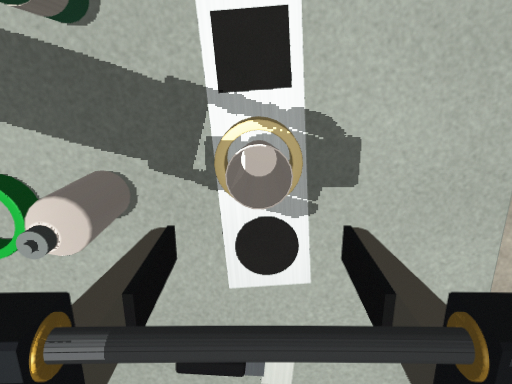

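The cup stands upright inside the roll, rim at (259,174) and ring at (258,155). Next is the bottle.

Converted, -8 mm is -0.08, -190 mm is -1.9.

```bash
python3 -m crank '[[1,-0.08,-0.3,0,0],[1,-0.18,-0.65,0,0],[1,-0.28,-1,0,0],[1,-0.38,-1.35,0,0],[1,-0.44,-1.65,0,0],[1,-0.48,-1.85,0,0],[1,-0.48,-1.9,0,0],[1,-0.48,-1.9,0,0],[1,-0.48,-1.9,0,0],[1,-0.48,-1.9,0,0]]'; python3 -c "
from h import *
s=snap('wrist')
for d in models.trace('bottle','wrist')[:2]:
    P=cloud(s,d['mask']);Q=P[P[:,2]>140];B=P[(P[:,2]>10)&(P[:,2]<100)];print(d['conf'],d['bbox'],Q.mean(0),circ(Q),fitR(B,31,(445,-114)),len(B))
goto(445,-114,75)
"
```

```text
t: 20.18
tcp_pos: [446.4, -113.7, 236.0]
orientation: [-2.224, -2.218, -0.0]
ft_force: [0.4, 0.8, 0.0]
gripper_width: 0.998
finger_force: 0.0
0.74 [393.6, 0.0, 473.8, 49.3] [nan nan nan] (array([0., 0.]), np.float64(0.0)) (array([ 445., -114.]), np.float64(nan)) 0
0.62 [221.4, 130.4, 288.9, 209.5] [ 444.08857663 -112.14971843  145.68701878] (array([ 444.05729186, -113.00411889]), np.float64(9.344044857533435)) (array([ 444.1, -113.7]), np.float64(0.1)) 579
tool yaxis -0.1 d [ -0.4  -1.4 161.2] f [ 0.5  0.1 -0.5] t 20.2833 q [-0.51 -0.16  1.87  0.    1.43 -0.51]<string>:5: RuntimeWarning: Mean of empty slice.
  ret = um.true_divide(
h.py:34: RuntimeWarning: Mean of empty slice.
  s=least_squares(f,x0,loss='soft_l1',f_scale=2);return s.x.round(1),np.abs(f(s.x)).mean().round(1)
  ret = ret.dtype.type(ret / rcount)
```

Bottle confirmed at (444,-113.5). Going down 161 to TCP z 75 and gripping.

Converted, 161 mm is 1.61, 158 mm is 1.58.

```bash
python3 -m crank '[[1,0,-0.02,0.3,0],[1,0,-0.02,0.65,0],[1,0,-0.02,1,0],[1,0,-0.02,1.3,0],[1,0,-0.02,1.5,0],[1,0,-0.02,1.58,0],[1,0,-0.02,1.61,0],[1,0,-0.02,1.61,0],[1,0,-0.02,1.61,0]]' 30; python3 -m crank '[[0,0,0,0,0],[0,0,0,0,0],[0,0,0,0,0],[0,0,0,0,0],[0,0,0,0,0],[0,0,0,0,0]]'; python3 -c "
from h import *
goto(445,-114,200)"
```

```text
t: 21.03
tcp_pos: [445.0, -114.5, 76.9]
orientation: [2.223, 2.217, 0.001]
ft_force: [-0.8, 0.3, -0.8]
gripper_width: 1.002
finger_force: 0.0
t: 21.53
tcp_pos: [444.1, -114.1, 75.8]
orientation: [2.224, 2.217, 0.001]
ft_force: [0.8, -0.0, 1.8]
gripper_width: 0.668
finger_force: 30.0
tool yaxis -0.2 d [ 1.000e-01  1.000e+00 -1.241e+02] f [ 0.8 -0.   1.8] t 21.5333 q [-0.52  0.02  2.04  0.    1.08 -0.51]
```

Converted, -110 mm is -1.1, -45 mm is -0.45.

```bash
python3 -m crank '[[0,0,0,-0.15,0],[0,0,0,-0.45,0],[0,0,0,-0.8,0],[0,0,0,-1.1,0],[0,0,0,-1.2,0],[0,0,0,-1.2,0]]' 45; python3 -m crank '[[0,0.12,0.12,0,0],[0,0.35,0.38,0,0],[0,0.6,0.65,0,0],[0,0.85,0.92,0,0],[0,1.1,1.19,0,0],[0,1.3,1.45,0,0],[0,1.5,1.65,0,0],[0,1.62,1.78,0,0],[0,1.68,1.84,0,0],[0,1.68,1.84,0,0],[0,1.68,1.84,0,0],[0,1.68,1.84,0,0]]'; python3 -c "
from h import *
s=snap('wrist')
for n in ['pad_square','bottle']:
  for d in models.trace(n,'wrist')[:1]:
    P=cloud(s,d['mask']);print(n,d['conf'],d['bbox'],np.percentile(P,[2,50,98],axis=0).round())
goto(628.5,54,81)
"
```

```text
t: 22.03
tcp_pos: [445.2, -114.7, 197.7]
orientation: [2.221, 2.215, 0.002]
ft_force: [0.5, -0.1, -2.7]
gripper_width: 0.663
finger_force: 45.0
t: 23.03
tcp_pos: [627.0, 52.6, 194.3]
orientation: [-2.225, -2.216, 0.003]
ft_force: [-0.1, 0.1, -2.8]
gripper_width: 0.663
finger_force: 45.0
pad_square 0.84 [221.4, 122.2, 299.5, 188.0] [[588.  41.   4.]
 [633.  74.   5.]
 [670.  96.   7.]]
bottle 0.87 [193.4, 157.5, 322.9, 327.5] [[600.  46. 135.]
 [627.  69. 234.]
 [653.  84. 264.]]
tool yaxis -0.2 d [  1.4   0.9 114.4] f [-0.3  0.1 -3.2] t 23.1833 q [-0.11  0.31  1.45 -0.    1.38 -0.1 ]
```

Converted, 107 mm is 1.07, 106 mm is 1.06.

```bash
python3 -m crank '[[0,0.01,0.01,0.15,0],[0,0.01,0.01,0.4,0],[0,0.01,0.01,0.65,0],[0,0.01,0.01,0.85,0],[0,0.01,0.01,0.97,0],[0,0.01,0.01,1.03,0],[0,0.01,0.01,1.06,0],[0,0.01,0.01,1.07,0],[0,0.01,0.01,1.07,0],[0,0.01,0.01,1.07,0]]'; python3 -c "
from h import *
goto(628.5,54,80.8)"
```

```text
t: 24.02
tcp_pos: [630.3, 54.4, 90.0]
orientation: [2.223, 2.217, 0.003]
ft_force: [0.1, -0.4, -2.6]
gripper_width: 0.663
finger_force: 45.0
tool yaxis -0.2 d [-0.4 -1.8  9.2] f [ 0.1 -0.4 -2.6] t 24.0167 q [-0.1   0.42  1.54 -0.    1.18 -0.1 ]
```

Converted, 9 mm is 0.09, 8.5 mm is 0.085.

```bash
python3 -m crank '[[0,0,-0.01,0.02,0],[0,0,-0.01,0.04,0],[0,0,-0.01,0.05,0],[0,0,-0.01,0.06,0],[0,0,-0.01,0.07,0],[0,0,-0.01,0.08,0],[0,0,-0.01,0.085,0],[0,0,-0.01,0.09,0],[0,0,-0.01,0.09,0],[0,0,-0.01,0.09,0]]'
```

```text
t: 24.85
tcp_pos: [628.3, 54.5, 80.9]
orientation: [2.225, 2.218, -0.0]
ft_force: [-3.9, 0.4, 6.5]
gripper_width: 0.667
finger_force: 45.0
```

Converted, -162 mm is -1.62, -150 mm is -1.5.

```bash
python3 -m crank '[[0.8,0,0,0,0],[0.9,0,0,0,0],[1,0,0,0,0],[1,0,0,0,0],[1,0,0,-0.1,0],[1,0,0,-0.4,0],[1,0,0,-0.8,0],[1,0,0,-1.2,0],[1,0,0,-1.5,0],[1,0,0,-1.62,0],[1,0,0,-1.62,0]]' 30; python3 -m crank '[[1,0.08,-0.3,0,0],[1,0.18,-0.65,0,0],[1,0.28,-1,0,0],[1,0.38,-1.4,0,0],[1,0.46,-1.7,0,0],[1,0.51,-1.88,0,0],[1,0.52,-1.95,0,0],[1,0.52,-1.95,0,0],[1,0.52,-1.95,0,0],[1,0.52,-1.95,0,0]]'; python3 -c "
from h import *
s=snap('wrist')
for d in models.trace('can','wrist')[:2]:
    P=cloud(s,d['mask']);Q=P[P[:,2]>152];B=P[(P[:,2]>10)&(P[:,2]<120)];print(d['conf'],d['bbox'],Q.mean(0),circ(Q),fitR(B,26.5,(433,105)),len(B))
goto(432.5,106,84)
"
```

```text
t: 25.77
tcp_pos: [630.4, 54.3, 246.4]
orientation: [2.22, 2.214, 0.008]
ft_force: [0.9, 0.7, 0.2]
gripper_width: 0.998
finger_force: 0.0
t: 26.6
tcp_pos: [434.1, 106.7, 240.9]
orientation: [-2.225, -2.217, 0.001]
ft_force: [-0.4, 0.5, 0.2]
gripper_width: 0.997
finger_force: 0.0
0.95 [227.1, 135.0, 285.0, 216.0] [431.5739349  107.71895575 160.06896561] (array([431.56131154, 107.3538741 ]), np.float64(12.008238350587877)) (array([431.6, 106. ]), np.float64(0.2)) 773
tool yaxis -0.2 d [ -0.7  -1.6 157.1] f [-0.1  0.1  0.4] t 26.7 q [-0.03 -0.2   1.9  -0.    1.45 -0.03]
```

```bash
python3 -m crank '[[1,0,-0.02,0.3,0],[1,0,-0.02,0.65,0],[1,0,-0.02,1,0],[1,0,-0.02,1.3,0],[1,0,-0.02,1.48,0],[1,0,-0.02,1.54,0],[1,0,-0.02,1.57,0],[1,0,-0.02,1.57,0],[1,0,-0.02,1.57,0]]' 30; python3 -m crank '[[0,0,0,0,0],[0,0,0,0,0],[0,0,0,0,0],[0,0,0,0,0],[0,0,0,0,0],[0,0,0,0,0],[0,0,0,0,0]]' 40; python3 -c "
from h import *
goto(646,-184,200)"
```

```text
t: 27.45
tcp_pos: [432.8, 107.0, 85.8]
orientation: [2.224, 2.217, 0.003]
ft_force: [0.1, 0.6, 0.4]
gripper_width: 0.999
finger_force: 0.0
t: 28.03
tcp_pos: [431.5, 107.1, 84.6]
orientation: [2.225, 2.218, 0.0]
ft_force: [1.2, -0.3, 0.4]
gripper_width: 0.573
finger_force: 40.0
tool yaxis -0.2 d [-290.4  215.4 -115.3] f [ 1.2 -0.3  0.4] t 28.0333 q [-0.03 -0.04  2.07  0.    1.1  -0.03]
```

Converted, -125 mm is -1.25, -120 mm is -1.2.

```bash
python3 -m crank '[[0,0,0,-0.15,0],[0,0,0,-0.45,0],[0,0,0,-0.8,0],[0,0,0,-1.1,0],[0,0,0,-1.25,0],[0,-0.1,0.07,-1.25,0],[0,-0.3,0.22,-1.25,0],[0,-0.6,0.45,-1.25,0],[0,-0.9,0.67,-1.25,0],[0,-1.2,0.9,-1.25,0],[0,-1.5,1.12,-1.25,0],[0,-1.5,1.12,-1.25,0]]' 45; python3 -m crank '[[0,-0.2,0.15,0,0],[0,-0.5,0.37,0,0],[0,-0.85,0.62,0,0],[0,-1.15,0.84,0,0],[0,-1.33,0.98,0,0],[0,-1.4,1.03,0,0],[0,-1.4,1.03,0,0],[0,-1.4,1.03,0,0],[0,-1.4,1.03,0,0]]'; python3 -c "
from h import *
s=snap('wrist','w6')
for n in ['pad_round','can']:
  for d in models.trace(n,'wrist')[:1]:
    P=cloud(s,d['mask']);print(n,d['conf'],d['bbox'],np.percentile(P,[2,50,98],axis=0).round())
goto(646.2,-184.5,89.5)
"
```

```text
t: 29.03
tcp_pos: [544.7, -49.2, 206.5]
orientation: [2.23, 2.212, -0.004]
ft_force: [0.1, 0.2, -2.6]
gripper_width: 0.571
finger_force: 45.0
t: 29.78
tcp_pos: [644.5, -182.1, 208.5]
orientation: [-2.222, -2.218, 0.001]
ft_force: [0.6, -0.5, -3.6]
gripper_width: 0.573
finger_force: 45.0
pad_round 0.83 [224.8, 127.6, 296.6, 186.7] [[ 608. -200.    4.]
 [ 648. -171.    5.]
 [ 685. -147.    7.]]
can 0.56 [198.5, 165.7, 317.3, 379.8] [[ 622. -196.  144.]
 [ 644. -167.  256.]
 [ 667. -156.  285.]]
tool yaxis -0.1 d [ -2.3   1.1 120.1] f [ 0.3  0.1 -2.5] t 29.9333 q [-0.46  0.41  1.31  0.    1.43 -0.45]
```

View pics/w6.png

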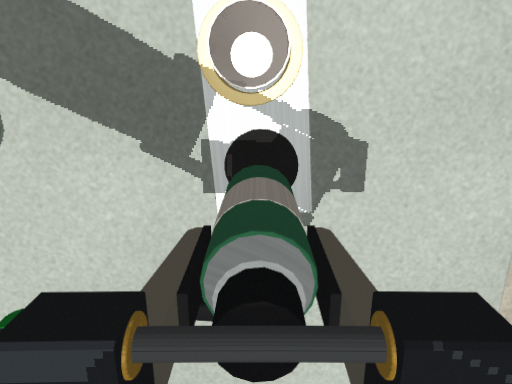

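The can is held over the round pad, whose visible part is at (261,160). The cup sits in the roll at (250,48). Lowering the can.

```bash
python3 -m crank '[[0,-0.01,0.01,0.15,0],[0,-0.01,0.01,0.4,0],[0,-0.01,0.01,0.65,0],[0,-0.01,0.01,0.85,0],[0,-0.01,0.01,0.98,0],[0,-0.01,0.01,1.06,0],[0,-0.01,0.01,1.1,0],[0,-0.01,0.01,1.11,0],[0,-0.01,0.01,1.11,0],[0,-0.01,0.01,1.11,0]]'; python3 -c "
from h import *
goto(646.2,-184.5,89.5)"
```

```text
t: 30.77
tcp_pos: [647.4, -185.0, 100.1]
orientation: [2.223, 2.216, 0.001]
ft_force: [0.2, -0.8, -3.9]
gripper_width: 0.574
finger_force: 45.0
tool yaxis -0.2 d [ 0.5 -1.3 10.6] f [ 0.2 -0.8 -3.9] t 30.7667 q [-0.46  0.5   1.4  -0.    1.24 -0.45]
```

Units first: shifts go in units of 100 mm and turns go in units of 0.1 rad. So 8 mm is 0.08, 4 mm is 0.04.

```bash
python3 -m crank '[[0,0,-0.01,0.02,0],[0,0,-0.01,0.04,0],[0,0,-0.01,0.06,0],[0,0,-0.01,0.07,0],[0,0,-0.01,0.08,0],[0,0,-0.01,0.09,0],[0,0,-0.01,0.095,0],[0,0,-0.01,0.1,0],[0,0,-0.01,0.105,0],[0,0,-0.01,0.105,0]]'
```

```text
t: 31.6
tcp_pos: [645.6, -184.6, 89.6]
orientation: [2.224, 2.218, -0.0]
ft_force: [-4.4, 1.7, 6.5]
gripper_width: 0.57
finger_force: 45.0
```

Converted, -160 mm is -1.6, -150 mm is -1.5.

```bash
python3 -m crank '[[0.7,0,0,0,0],[0.85,0,0,0,0],[1,0,0,0,0],[1,0,0,0,0],[1,0,0,0,0],[1,0,0,-0.1,0],[1,0,0,-0.4,0],[1,0,0,-0.8,0],[1,0,0,-1.2,0],[1,0,0,-1.5,0],[1,0,0,-1.6,0],[1,0,0,-1.6,0]]'; python3 -m crank '[[1,0.15,-0.3,0,0],[1,0.3,-0.7,0,0],[1,0.45,-1.1,0,0],[1,0.6,-1.5,0,0],[1,0.7,-1.85,0,0],[1,0.75,-2,0,0],[1,0.75,-2,0,0],[1,0.75,-2,0,0]]';python3 - <<'E'
from h import *
for c in ['top','scene']:
  s=snap(c,c+'9')
  for n in ['bottle','can','cup','roll','pad_round','pad_square','knife','scraper']:
    for d in models.trace(n,c)[:4]:
      P=cloud(s,d['mask'])
      if d['conf']<.3 or np.median(P[:,0])<540: continue
      e=''
      if n=='bottle': e=fitR(P[(P[:,2]>15)&(P[:,2]<105)],31,(628,54))
      if n=='can': e=fitR(P[(P[:,2]>15)&(P[:,2]<125)],26.5,(646,-184))
      if n=='cup': e=circ(P[P[:,2]>85])
      if n=='roll': e=fitR(P[(P[:,2]>32)&(P[:,2]<42)],44,(637,-66))
      print(c,n,round(d['conf'],2),np.median(P,0).round(),np.percentile(P,98,0).round(),e)
a=cv2.imread('pics/top9.png')[90:280,110:430];b=cv2.imread('pics/scene9.png')[120:310,110:430]
cv2.imwrite('pics/fin.png',cv2.resize(np.vstack([a,b]),None,fx=1.55,fy=1.55))
E
```

```text
t: 32.6
tcp_pos: [647.4, -185.4, 252.9]
orientation: [2.219, 2.213, 0.004]
ft_force: [0.3, -0.4, -0.7]
gripper_width: 0.999
finger_force: 0.0
t: 33.27
tcp_pos: [445.1, -108.6, 246.5]
orientation: [-2.224, -2.217, 0.001]
ft_force: [0.1, -0.7, 0.1]
gripper_width: 1.004
finger_force: 0.0
top bottle 0.85 [615.  52. 116.] [670.  86. 154.] (array([627.2,  54.4]), np.float64(0.3))
top can 0.65 [ 637. -179.  138.] [ 670. -158.  169.] (array([ 645.6, -184.9]), np.float64(0.4))
top cup 0.88 [649. -72.  43.] [667. -41.  92.] (array([635.27999518, -68.47347661]), np.float64(31.019109583428083))
top roll 0.63 [607. -53.  36.] [664. -20.  41.] (array([634.3, -68.1]), np.float64(3.1))
top pad_round 0.65 [ 662. -155.    3.] [ 677. -146.    8.] 
top pad_square 0.86 [600.  35.   4.] [665.  91.   8.] 
top knife 0.92 [631. 370.  17.] [708. 389.  23.] 
top scraper 0.91 [ 638. -372.    8.] [ 682. -348.   20.] 
top scraper 0.46 [615.  52. 117.] [651.  82. 154.] 
top scraper 0.31 [637. -17.   1.] [697. 110.   7.] 
scene bottle 0.81 [644.  68. 105.] [659.  87. 152.] (array([627.5,  55.5]), np.float64(0.7))
scene bottle 0.37 [643. 374.  18.] [715. 390.  24.] (array([626.5, 392.8]), np.float64(13.9))
scene can 0.69 [ 657. -168.  106.] [ 670. -157.  167.] (array([ 644.2, -184.5]), np.float64(1.2))
scene cup 0.67 [632. -72.  62.] [667. -37.  94.] (array([636.55451081, -67.44071762]), np.float64(31.952982607750393))
scene cup 0.54 [659. -43.  35.] [686. -18.  42.] (array([0., 0.]), np.float64(0.0))
scene roll 0.73 [662. -45.  35.] [686. -18.  42.] (array([637.9, -65.2]), np.float64(3.0))
scene pad_round 0.71 [ 661. -166.    5.] [ 685. -143.   35.] 
scene pad_square 0.63 [654.  75.   5.] [672.  96.   9.] 
scene knife 0.7 [643. 374.  19.] [715. 390.  24.] 
scene scraper 0.95 [ 627. -368.   10.] [ 684. -345.   22.] 
scene scraper 0.49 [654.  72.   5.] [672.  95.   9.]
```

View pics/fin.png

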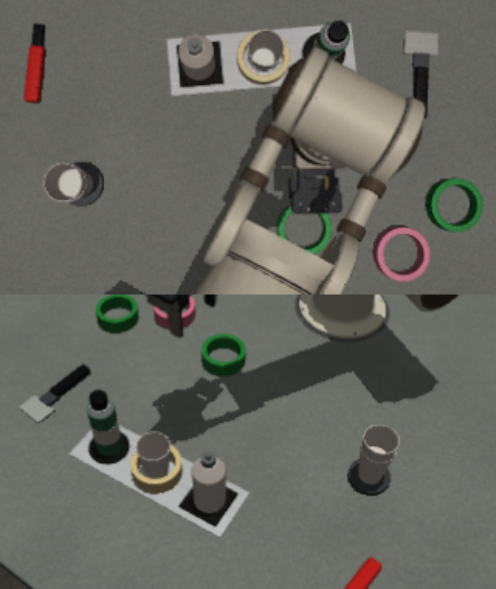

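The bottle, cup in the roll, and can stand in place on the sheet: (200,60), (264,55) and (328,45) in the upper view. The arm is clear, and the knife and scraper have not moved. Handing in.

```bash
python3 -c "
from workcell import ctrl
print(ctrl.hand_in())"
```

```text
the job is handed in; nothing more can be done
None
```

The job is handed in at about 33 s: bottle and can stand on their pads, the roll lies at the midpoint and the top cup stands in its core, each measured within about 4 mm of its target; the verdict was not reported, and the cup's twist was read from the gripper's turn (about 45°), not from the cup itself.

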